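# Set the ointment mill's roller gap and engage its drive

### The arm

A 6-joint arm with a two-finger parallel gripper is mounted at the origin on the work surface; the furniture and walls round the work are solid. World frame = base frame: x ahead of the robot, y to its left, z up, the work surface at z = 0. Lengths are in m, angles in rad, forces in N, time in s.
With the tool pointing down it reaches from about 0.375 to 0.975 m from the base axis. Payload 3.8 kg.
Tool frame: the origin (TCP) lies midway between the tips of the shut fingers; the grasp point (between the pads) lies 19 mm behind it (bot.grip_point_offset is the z of the grasp point in the tool frame, in m); z points along the fingers, y is the line along which they close (so a half turn about z gives the same grasp; the last joint's range is limited). The gripper opens to 85 mm and grips with 20 to 120 N. Pads are 22 mm wide; open, the fingers measure 114 mm over their backs; the gripper's body (76 mm by 85 mm) begins 54 mm behind the grasp point. The pads swing forward as they close: fully open they stand 13 mm farther back than shut.
Start: joints at [1.122, 0.264, 1.604, -0, 1.274, -0.037], TCP at [0.27, 0.619, 0.231] pointing down, gripper open.
Joint ranges: [-2.63, 2.63], [-0.94, 2.18], [0.31, 2.57], [-1.31, 4.45], [0, 2.66], [-2.55, 2.55]. Speed limits (rad/s): [2.57, 2.57, 3.14, 3.14, 3.14, 3.14].

### API

Orientations are given as a rotation vector (axis times angle).
In Python, from workcell import sensors, optics, order, bot gives the robot as it stands.
- The arm moves only by the tool play_rows, never from a script. Its argument "commands" is a list of rows, each a list of 6 numbers: the shift along the tool's x, y, z in cm, then the turn, a rotation vector about the tool's x, y, z in rad. In form: [[dx, dy, dz, wx, wy, wz], ...]. A call has 1 to 5 rows; each row shifts and turns the commanded pose from where the row before left it, along the tool's axes as they then stand; what a row does not reach is not made up. A row lasts 1/12 s, in which the tool goes at most 41.7 mm and 7.16 degrees, less where a joint would pass 70% of its speed; a pose out of reach is approached as far as the arm can. A call with a gripper value outside its range is refused whole. "grip" is the closure, from 0 (fully open) to 1 (shut), set as the call begins (left out, the last holds). The fingers move at their own pace and stop on an object; "force" is the grip in N (left out, the last holds). Time passes only in rows, so rows that do not move let the fingers close. It gives the time, the measured TCP pose, the force, the opening and the grip force at its end, in the units of the state.
- sensors.read_state(): the state, without advancing time (a new reading comes with each control period).
- optics.read_camera(name): name is "scene" or "top" or "wrist"; returns the picture (384x512x3 uint8, red, green, blue); there is no depth.
- optics.camera_info(name): a dict with "mtx" (3x3 intrinsics, pixels), "k1" (the pictures are not rectified: a ray, as slopes to the right and down, at radius r is drawn at 1 + k1 r^2 times it, then the intrinsics apply), "R" (3x3) and "t" (3): a world point X has camera coordinates R X + t. Camera axes: x right, y down, z forward; pixel columns grow to the right and rows downward; lengths in m; the calibration is good to about 2 mm. A picture is of the moment at which its call begins: read the wrist's pose just before it. camera_info takes no time and is no camera call; for the wrist camera it gives the pose at the moment of the call.
- order.finish_job(): hands the job in; it is judged then, once.
The state is a dict: "time": time; "q": joint angles; "joint_vel": joint speeds; "joint_torque": joint torques, N m; "tool_pos": TCP position; "tcp_rot": TCP orientation; "wrist_force": force on the tool from outside, world axes, zero at the start; "torque": the same for the moment, N m; "width": opening from 0.0 (shut) to 1.0 (fully open); "grip_force": force on a finger pad.
Only numpy, scipy, OpenCV 4.12 (cv2) and the standard library are available. Lean on these libraries where they do the work, as an engineer would, in place of code of your own. Each camera call takes 0.05 s, during which the arm holds its last target. There are 200 camera calls.

### The job

On the ointment mill, turn the black gap knob until its pointer stands exactly at the raised index mark of the steel memo ring round it, without shifting the ring. Then take the ball-headed drive lever through its zigzag gate, from the notch nearest the robot, across the middle, fully home to the end of the far notch. Let go of both, and leave the other things on the counter where they are.

Things in the scene. Friction and masses are not known exactly. Their poses are not given: they have to be found in the camera images.
- mill: White ointment mill, bolted to the counter, 206 mm deep, 270 mm wide, up to 120 mm high; origin under its centre, z up, -x its front (yaw varies). Three white rolls (tops 67 mm high) lie in front; behind them is the tilted control panel with knob (left) and lever (right).
- panel: Aluminium control panel, 98 x 256 mm, tilted 25 degrees toward the robot. Origin: centre of its outer surface, about 100 mm above the counter. x points up the slope (away from the robot), y left along the plate, z straight out. Knob axis: along z at x = 0, y = +65 mm. Lever pivot: x = +12, y = -65, z = -75 mm (inside). Only knob, ring mark and lever stand out more than 6 mm.
- knob_top (a point): Centre of the gap knob's flat top, on its axis, 43 mm out of the panel. Round fluted black grip, 41 mm in diameter (43 over the flutes), to be grasped between 9 and 43 mm above the panel; below it a skirt 50 mm in diameter, 9 mm high.
- gap_knob (a joint): Knob angle in rad, counter-clockwise seen from outside, zero with the pointer straight up the slope (panel +x). Hard stops at -2.4 and +2.4, so the pointer cannot pass the lowest part of the dial. Starts at +1.5 to +2.2 (left); must go clockwise to the mark. Stiff, 0.15 N m of friction; stays where it is left.
- pointer_tip (a point): Outer tip of the black pointer that juts out of the knob's skirt (a white line on the knob's top runs the same way), 36 mm from the knob axis, 6 mm above the panel; turns with the knob.
- index_mark (a point): Inner tip of the black raised mark (5 mm wide, up to 8 mm above the panel) on the steel memo ring round the knob (77 to 88 mm in diameter, 4 mm high). Like the pointer's tip it is 36 mm from the knob axis, 6 mm above the panel: the two coincide when the knob is set. It stands at knob angle -1.6 to -0.8 (right). The ring sits tight (0.8 N m); do not shift it.
- lever_ball (a point): Centre of the lever's black ball, 28 mm in diameter, 130 mm from the pivot, 48 to 55 mm out of the panel; a collar 15 mm wide and a 9 mm steel stem lead down from it. Starts in the near leg of the gate, between gate_1 and gate_2.
- lever: The drive lever; origin at its pivot, z along the stem to the ball. It leans freely in both directions as far as the gate lets it; friction 0.15 N m (about 1.2 N at the ball); it stays where it is left. The gate is a steel plate at the panel surface with a Z-shaped slot 13 mm wide; play of the ball about 3 mm to either side.
- gate_1 (a point): Where the ball centre is when the lever is in the near notch (start of the Z slot), 30 mm down the slope, 20 mm left of straight up. From here the slot leads up the slope to gate_2.
- gate_2 (a point): Ball centre at the first corner of the slot, 20 mm left of straight up. From here the slot leads right to gate_3.
- gate_3 (a point): Ball centre at the second corner, 20 mm right of straight up. From here the slot leads up the slope to gate_4.
- gate_4 (a point): Ball centre in the far notch, 30 mm up the slope, 20 mm to the right; the end wall stops the ball about 3 mm further on.
- ointment_jar: Bystander: white ointment jar 60 mm wide, 42 mm high, left of the mill; origin under its centre.
- weigh_boat: Bystander: white square weighing boat 64 mm wide, 22 mm high, left of the mill; origin under its centre.
- spatula: Bystander: flat steel spatula 176 mm long, lying on the square pan of the balance at the right; origin at its centre.
- mortar: Bystander: stone mortar with its pestle, 150 mm wide, 167 mm high, at the left; origin under its centre.
- powder_tub: Bystander: white tub 79 mm wide, 80 mm high, at the right beyond the balance; origin under its centre.

How it is judged:
By the outcome, as a careful person would: the job done as asked, in the order asked, and still so for the second after the job is handed in, with the robot touching nothing.
It also fails if it takes over 72 s, if anything falls off the work surface, if the arm or the gripper's body presses on something with over 40 N, if the wrist force passes 120 N, or if a joint passes its speed limit or range.

## Working session

There is one attempt and no reset: what is moved stays moved. The work goes in short steps, Python scripts to look and compute and a tool call to move; the robot and the scene stay as the last step left them, time stands still between calls to the robot, and variables do not carry over. Pictures are saved under pics/ and viewed, at most 10 in all, crops included, and the job is handed in when it is done.

Besides the shell and the picture viewer there is one more tool, called after "Request:" in YAML: its name, and indented under it one key for each argument. play_rows: Moves the arm, as the interface text tells. Its arguments: {"type":"object","properties":{"commands":{"type":"array","items":{"type":"array","items":{"type":"number"}}},"grip":{"type":"number"},"force":{"type":"number"}},"required":["commands"]}

```bash
mkdir -p pics; ls
python3 - <<'E'
from workcell import sensors, optics, order, bot
import cv2, numpy as np
s=sensors.read_state(); print(s['time'],s['tool_pos'],s['tcp_rot'],s['width'],bot.grip_point_offset)
a=optics.read_camera('scene');b=optics.read_camera('top')
cv2.imwrite('pics/scene.png',a[:,:,::-1]);cv2.imwrite('pics/top.png',b[:,:,::-1])
for n in ('scene','top','wrist'):print(n,optics.camera_info(n))
E
```

```text
pics
0.0 [0.26984862 0.61790318 0.2299428 ] [-0.64218349 -3.07468195  0.00344483] 1.000434514214817 -0.0187
scene {'mtx': array([[481.84943031,   0.        , 262.06493197],
       [  0.        , 481.84943031, 193.10035298],
       [  0.        ,   0.        ,   1.        ]]), 'k1': -0.07306235894245067, 'R': array([[-0.94834979,  0.3165203 ,  0.02115606],
       [ 0.1924068 ,  0.62694346, -0.75493147],
       [-0.25221479, -0.71186853, -0.65546235]]), 't': array([ 0.40297652, -0.03780783,  2.11457304])}
top {'mtx': array([[364.79909824,   0.        , 257.71153819],
       [  0.        , 364.79909824, 191.89943601],
       [  0.        ,   0.        ,   1.        ]]), 'k1': -0.10790296169171362, 'R': array([[-0.02594817, -0.99961281, -0.01004643],
       [-0.9885309 ,  0.02715355, -0.14855755],
       [ 0.14877283,  0.00607641, -0.98885273]]), 't': array([0.08846936, 0.43676292, 1.51260378])}
wrist {'mtx': array([[317.15283847,   0.        , 257.05641614],
       [  0.        , 317.15283847, 197.39580477],
       [  0.        ,   0.        ,   1.        ]]), 'k1': -0.0622448084786882, 'R': array([[ 0.40115392,  0.91600956, -0.00142333],
       [ 0.87612595, -0.38323299,  0.29246502],
       [ 0.26735528, -0.1185705 , -0.95627516]]), 't': array([-0.67383344, -0.03620301,  0.37935856])}
```

View pics/scene.png

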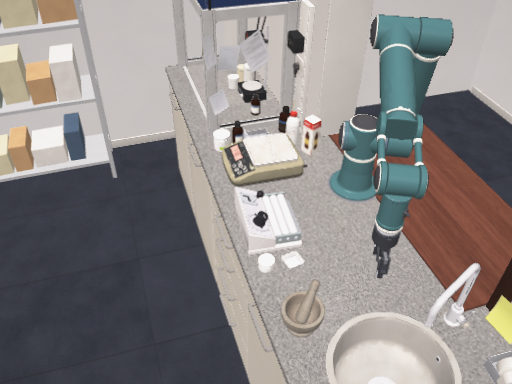

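View pics/top.png

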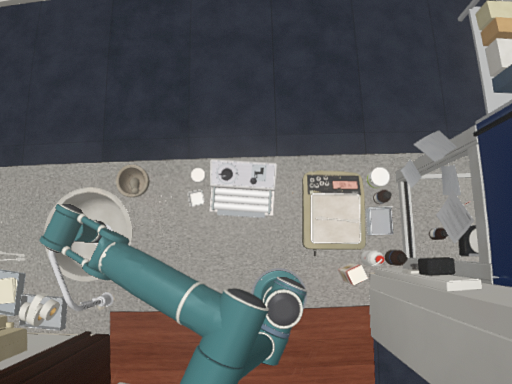

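The mill is at about (243,187) in the top view, with the knob near (227,174) and the lever near (256,177). In the scene view it is at about (268,218).

Run:
```python
import cv2, numpy as np
b=cv2.imread('pics/top.png')[150:222,200:286]; a=cv2.imread('pics/scene.png')[180:255,225:310]
f=lambda im:cv2.resize(im,(400*2-8,int(im.shape[0]*792/im.shape[1])),interpolation=cv2.INTER_CUBIC)
b=cv2.resize(b,None,fx=9,fy=8,interpolation=cv2.INTER_CUBIC) 
b=cv2.resize(cv2.imread('pics/top.png')[150:222,200:286],None,fx=8,fy=8,interpolation=cv2.INTER_CUBIC)
cv2.imwrite('pics/topc.png',b)
```

```text
(no output)
```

View pics/topc.png

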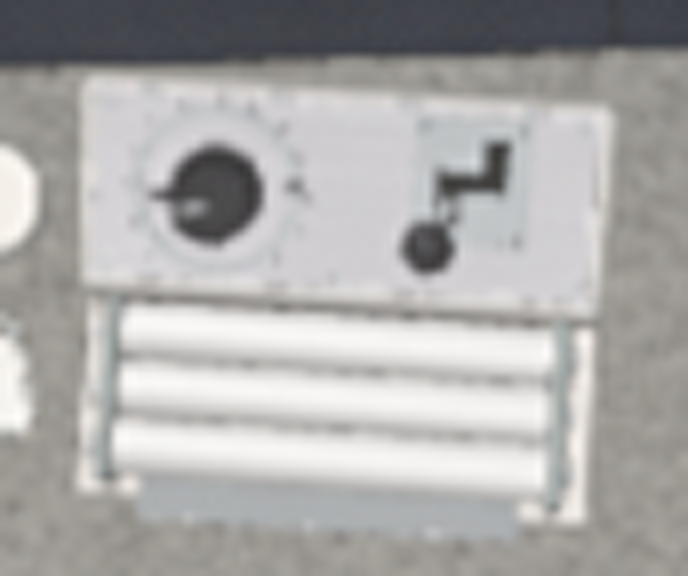

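The crop shows the panel corners at (82,75), (612,108), (598,318) and (85,290). The knob centre is about (214,193), its pointer points left, and the ring mark is at (298,186). The ball is at (428,247), in the near leg of the gate.

```bash
cat > h.py <<'E'
from workcell import sensors, optics, order, bot
import cv2, numpy as np
from scipy.spatial.transform import Rotation as Ro
from scipy.optimize import least_squares
def proj(X,c):
    p=np.atleast_2d(X)@c['R'].T+c['t']; s=p[:,:2]/p[:,2:]
    s=s*(1+c['k1']*(s**2).sum(1,keepdims=True)); return s*c['mtx'][0,0]+c['mtx'][:2,2]
def panel(v): # x,y,z,yaw -> R,t
    return Ro.from_euler('z',v[3]).as_matrix()@Ro.from_euler('y',-25,degrees=True).as_matrix(), np.array(v[:3])
def P(v,X): R,t=panel(v); return np.atleast_2d(X)@R.T+t
def fit(obs,v0,sz=.002): # obs: list of (cam, panelpts, pix)
    f=lambda v:np.r_[np.concatenate([(proj(P(v,X),c)-u).ravel() for c,X,u in obs]),(v[2]-.1)/sz]
    r=least_squares(f,v0); return r.x,r.fun
COR=np.array([[.049,.128,0],[.049,-.128,0],[-.049,-.128,0],[-.049,.128,0]])
def gate(v): # ball centre positions in the panel frame
    pass
def move(T_R,T_p):
    "delta from commanded ~ measured pose to target, in tool axes: cm, rotvec"
    s=sensors.read_state(); R=Ro.from_rotvec(s['tcp_rot'])
    d=R.inv().apply(T_p-s['tool_pos'])*100; w=(R.inv()*Ro.from_matrix(T_R)).as_rotvec()
    return d,w
E
python3 - <<'E'
from h import *
c=optics.camera_info('top')
u=(np.array([[82,75],[612,108],[598,318],[85,290],[214,193],[428,247]])+.5)/8-.5+[200,150]
v,r=fit([(c,np.r_[COR,[[0,.065,.043]]],u[:5])],[.6,0,.1,0])
print(v,r.round(1)); np.save('v.npy',v)
R,t=panel(v);print('knob',P(v,[0,.065,.043]))
# ball: intersect at panel z=.05
f=lambda a:(proj(P(v,[a[0],a[1],.051]),c)-u[5]).ravel()
print('ball panel',least_squares(f,[0,-.06]).x)
s=sensors.read_state();Rt=Ro.from_rotvec(s['tcp_rot']).as_matrix();w=optics.camera_info('wrist')
print('cam in tool',Rt.T@(-w['R'].T@w['t']-s['tool_pos']),'\n',(w['R']@Rt).round(3)); print(Rt.round(3))
E
```

```text
[ 0.50470485  0.13574814  0.10063581 -0.0910433 ] [ 2.   1.4 -1.3  1.  -1.1 -1.9  1.1 -2.3 -0.7  1.8  0.3]
knob [[0.49251717 0.20213114 0.13960704]]
ball panel [-0.01130894 -0.04553217]
cam in tool [ 0.07566714 -0.00019143 -0.14233697] 
 [[-0.001  1.    -0.001]
 [-0.956 -0.001 -0.293]
 [-0.293  0.     0.956]]
[[-0.916  0.4   -0.001]
 [ 0.4    0.916 -0.002]
 [ 0.    -0.002 -1.   ]]
```

```bash
cat >> h.py <<'E'
def target(v,X,th): 
    "tool z = -panel z; tool y at angle th from panel x toward panel -... (j6 about -> th): th=0: tool x = panel +y, tool y = panel +x"
    R,t=panel(v); B=np.array([[0,1,0],[1,0,0],[0,0,-1]]).T
    return R@B@Ro.from_euler('z',th).as_matrix(), P(v,X)[0]
E
python3 - <<'E'
from h import *
print([a for a in dir(bot) if a[0]!='_'])
v=np.load('v.npy')
d,w=move(*target(v,[0.0,0,.105],-1.3)); print(d.round(2),w.round(3))
# path in n equal rows: screw-like: compute per-row tool-axis shifts for constant w
n=int(max(np.ceil(np.linalg.norm(d)/4.0),np.ceil(np.linalg.norm(w)/.12)));print(n)
s=sensors.read_state();R0=Ro.from_rotvec(s['tcp_rot']);Rs=Ro.from_rotvec(w/n)
# world straight line: shift row k = (R_k^-1)(step world)
st=R0.apply(d/n); Rk=R0
for k in range(n): print((Rk.inv().apply(st)).round(2)); Rk=Rk*Rs
print((w/n).round(3))
E
```

```text
['MotionError', 'grip_point_offset']
[-36.61 -36.18   3.5 ] [-0.129 -0.418 -0.049]
13
[-2.82 -2.78  0.27]
[-2.8  -2.8   0.33]
[-2.77 -2.81  0.39]
[-2.75 -2.83  0.45]
[-2.72 -2.84  0.51]
[-2.7  -2.86  0.57]
[-2.67 -2.87  0.63]
[-2.63 -2.89  0.69]
[-2.6  -2.91  0.74]
[-2.56 -2.92  0.8 ]
[-2.53 -2.94  0.85]
[-2.49 -2.96  0.9 ]
[-2.45 -2.98  0.95]
[-0.01  -0.032 -0.004]
```

Request:
play_rows:
  commands:
    - [-2.8,-2.8,0.3,-0.01,-0.032,-0.004]
    - [-2.8,-2.8,0.33,-0.01,-0.032,-0.004]
    - [-2.77,-2.8,0.39,-0.01,-0.032,-0.004]
    - [-2.75,-2.83,0.45,-0.01,-0.032,-0.004]
    - [-2.7,-2.84,0.5,-0.01,-0.032,-0.004]

```text
time: 0.52
tool_pos: [0.3433, 0.4328, 0.2168]
tcp_rot: [0.577, 2.917, 0.023]
wrist_force: [0.4, 0.1, 0.2]
width: 1.003
grip_force: 0.0
```

Request:
play_rows:
  commands:
    - [-2.7,-2.86,0.57,-0.01,-0.032,-0.004]
    - [-2.67,-2.87,0.63,-0.01,-0.032,-0.004]
    - [-2.63,-2.9,0.7,-0.01,-0.032,-0.004]
    - [-2.6,-2.9,0.75,-0.01,-0.032,-0.004]
    - [-2.56,-2.92,0.8,-0.01,-0.032,-0.004]

```text
time: 0.93
tool_pos: [0.4168, 0.2491, 0.2033]
tcp_rot: [0.517, 2.758, 0.045]
wrist_force: [0.5, 0.4, -0.0]
width: 0.999
grip_force: 0.0
```

Request:
play_rows:
  commands:
    - [-2.53,-2.94,0.85,-0.01,-0.032,-0.004]
    - [-2.5,-2.96,0.9,-0.01,-0.032,-0.004]
    - [-2.45,-2.98,0.95,-0.01,-0.032,-0.004]
    - [0,0,0,0,0,0]
    - [0,0,0,0,0,0]

```text
time: 1.35
tool_pos: [0.4608, 0.1378, 0.1947]
tcp_rot: [0.491, 2.664, 0.056]
wrist_force: [-0.0, -0.3, 0.3]
width: 0.997
grip_force: 0.0
```

```bash
cat >> h.py <<'E'
import pickle
def shot(name):
    c=optics.camera_info('wrist'); im=optics.read_camera('wrist')
    cv2.imwrite(f'pics/{name}.png',im[:,:,::-1]); pickle.dump(c,open(f'{name}.pkl','wb')); return c,im
E
python3 - <<'E'
from h import *
c,im=shot('w1'); v=np.load('v.npy'); s=sensors.read_state(); print(s['q'],s['tool_pos'],s['time'])
d,w=move(*target(v,[0.0,0,.105],-1.3)); print(d.round(2),w.round(3))
print(proj(P(v,np.r_[COR,[[0,.065,.043],[-.011,-.0455,.051]]]),c).round())
a=im[:,:,::-1]; cv2.imwrite('pics/w1b.png',cv2.resize(a,(800,600),interpolation=cv2.INTER_CUBIC))
E
```

```text
[ 0.37788655 -0.34094154  2.31553191 -0.26784716  0.79100555 -0.67810185] [0.46113898 0.13944644 0.19527264] 1.4
[ 0.04  0.02 -0.08] [ 0.002 -0.002 -0.001]
[[422. 211.]
 [137. 284.]
 [ 92. 183.]
 [406.  93.]
 [353. 191.]
 [190. 222.]]
```

View pics/w1b.png

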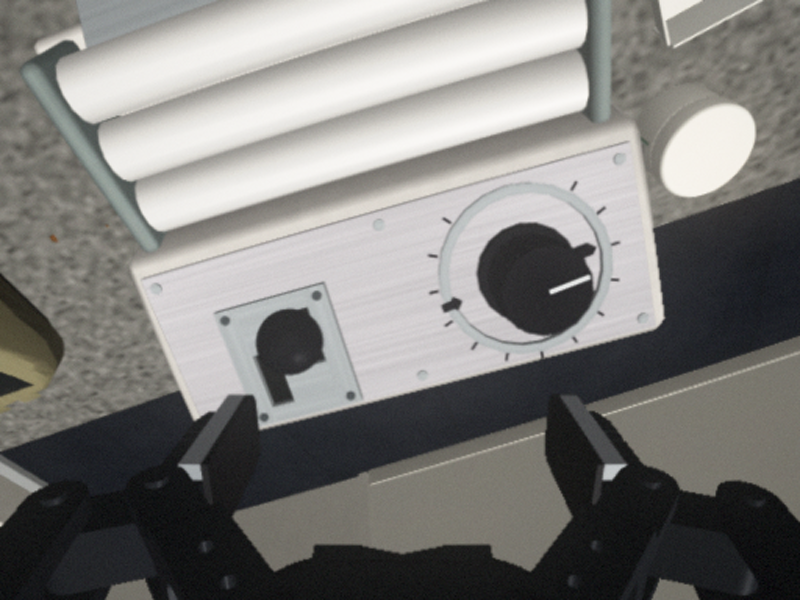

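The wrist view (800x600) shows the ring centred near (526,268) and the knob top near (546,290). The pointer tip is at about (596,248), the index mark's inner tip at about (462,302) and the ball at about (290,340).

```bash
cat > fit1.py <<'E'
from h import *
c=pickle.load(open('w1.pkl','rb'));v0=np.load('v.npy');k=1.5625
u=lambda L:(np.array(L,float)+.5)/k-.5
obs=[(c,COR[[3,2,0]],u([[629,142],[142,279],[652,325]])),(c,np.array([[0,.065,.004]]),u([[526,268]])),(c,np.array([[0,.065,.043]]),u([[546,290]]))]
v,r=fit(obs,v0); print(v,r.round(1)); np.save('v1.npy',v)
ci=lambda a,r,z:np.array([r*np.cos(a),.065+r*np.sin(a),z+0*a]).T
for px in ([596,248],[462,302]):
    f=lambda q:(proj(P(v,[q[0],q[1],.006]),c)-u([px])).ravel()
    q=least_squares(f,[0,.065]).x-[0,.065]; print('ang',np.arctan2(q[1],q[0]),'r',np.hypot(*q))
f=lambda q:(proj(P(v,[q[0],q[1],.051]),c)-u([[291,341]])).ravel()
print('ball',least_squares(f,[0,-.045]).x)
im=cv2.resize(cv2.imread('pics/w1.png'),(800,600),interpolation=cv2.INTER_CUBIC)
a=np.linspace(0,2*np.pi,120)
for rr,z,col in ((.044,.004,(0,0,255)),(.0385,.004,(0,0,255)),(.0205,.043,(0,255,0)),(.036,.006,(255,0,0))):
    cv2.polylines(im,[np.round((proj(P(v,ci(a,rr,z)),c)+.5)*k-.5).astype(int)],True,col,1)
cv2.polylines(im,[np.round((proj(P(v,COR),c)+.5)*k-.5).astype(int)],True,(0,0,255),1)
cv2.imwrite('pics/o1.png',cv2.resize(im[110:450,130:680],None,fx=1.45,fy=1.45))
E
python3 fit1.py
```

```text
[ 0.50257855  0.13471233  0.09664915 -0.09622721] [-0.5 -0.7 -0.2 -0.7  1.2 -0.2 -0.7  1.8  0.3  0.2 -1.7]
ang 1.63992731430091 r 0.03672470696446026
ang -1.3770699821627241 r 0.035536188377048784
ball [-0.00990015 -0.0465442 ]
```

View pics/o1.png

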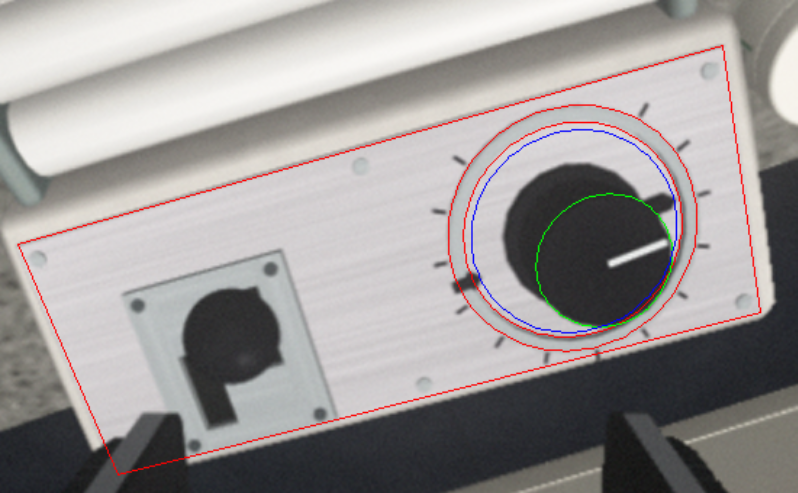

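The overlay fits: the drawn ring, knob top and panel edges agree to about 1 mm. Pointer at +1.64, mark at −1.38, so the knob must turn about 3.02 rad clockwise.

```bash
cat >> h.py <<'E'
def plan(v,X,th,n=None):
    T=target(v,X,th); d,w=move(*T)
    n=n or int(max(np.ceil(np.linalg.norm(d)/4.0),np.ceil(np.linalg.norm(w)/.12),1))
    s=sensors.read_state();R0=Ro.from_rotvec(s['tcp_rot']);Rs=Ro.from_rotvec(w/n);st=R0.apply(d/n);Rk=R0
    print(n,'w',(w/n).round(4))
    for i in range(n): print(list(Rk.inv().apply(st).round(2))); Rk=Rk*Rs
E
python3 -c "
from h import *
plan(np.load('v1.npy'),[0,.065,.07],-2.1)"
```

```text
7 w [ 7.000e-04 -1.000e-04 -1.137e-01]
[np.float64(0.29), np.float64(0.87), np.float64(0.53)]
[np.float64(0.19), np.float64(0.9), np.float64(0.53)]
[np.float64(0.09), np.float64(0.91), np.float64(0.53)]
[np.float64(-0.01), np.float64(0.92), np.float64(0.53)]
[np.float64(-0.12), np.float64(0.91), np.float64(0.53)]
[np.float64(-0.22), np.float64(0.89), np.float64(0.53)]
[np.float64(-0.32), np.float64(0.86), np.float64(0.53)]
```

Request:
play_rows:
  commands:
    - [0.29,0.87,0.53,0,0,-0.114]
    - [0.19,0.9,0.53,0,0,-0.114]
    - [0.09,0.91,0.53,0,0,-0.114]
    - [0,0.92,0.53,0,0,-0.114]
    - [-0.12,0.91,0.53,0,0,-0.114]

```text
time: 1.82
tool_pos: [0.474, 0.1881, 0.1706]
tcp_rot: [-0.297, 2.695, -0.112]
wrist_force: [-0.2, -0.1, 0.5]
width: 1.005
grip_force: 0.0
```

Request:
play_rows:
  commands:
    - [-0.22,0.89,0.53,0,0,-0.114]
    - [-0.32,0.86,0.53,0,0,-0.114]
    - [0,0,0,0,0,0]
    - [0,0,0,0,0,0]

```text
time: 2.15
tool_pos: [0.4787, 0.2052, 0.1603]
tcp_rot: [-0.593, 2.655, -0.178]
wrist_force: [-0.1, 0.0, 0.2]
width: 1.001
grip_force: 0.0
```

Run:
```python
from h import *
print(sensors.read_state()['q'])
v=np.load('v1.npy')
plan(v,[0,.065,.013],-2.1)
c,im=shot('w2')
a=np.linspace(0,2*np.pi,120)
im=cv2.resize(cv2.imread('pics/w2.png'),(800,600),interpolation=cv2.INTER_CUBIC)
ci=lambda a,r,z:np.array([r*np.cos(a),.065+r*np.sin(a),z+0*a]).T
for rr,z,col in ((.044,.004,(0,0,255)),(.0385,.004,(0,0,255)),(.0205,.043,(0,255,0)),(.036,.006,(255,0,0))):
    cv2.polylines(im,[np.round((proj(P(v,ci(a,rr,z)),c)+.5)*1.5625-.5).astype(int)],True,col,1)
cv2.imwrite('pics/o2.png',im)
```

```text
[ 0.51519106 -0.18897119  2.27255079 -0.364452    0.7247182  -1.26131659]
2 w [0.0033 0.0009 0.0025]
[np.float64(0.05), np.float64(-0.16), np.float64(2.88)]
[np.float64(0.04), np.float64(-0.15), np.float64(2.88)]
```

View pics/o2.png

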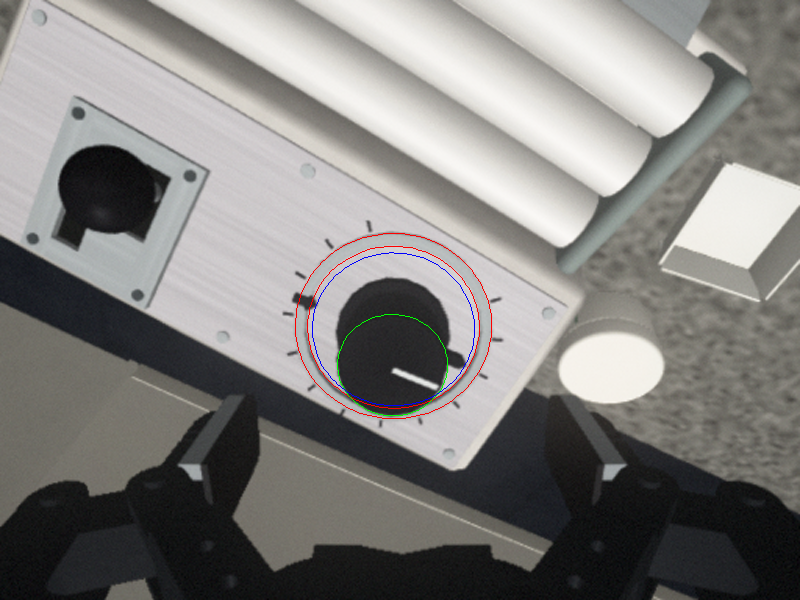

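The overlay matches the image: knob top centre at (393,365), ring mark at (308,300). Descend and grip.

Request:
play_rows:
  commands:
    - [0.05,-0.16,2,0.003,0,0]
    - [0.05,-0.16,2,0.003,0,0]
    - [0,0,1.75,0,0,0]
    - [0,0,0,0,0,0]

```text
time: 2.53
tool_pos: [0.5025, 0.1968, 0.106]
tcp_rot: [-0.589, 2.658, -0.189]
wrist_force: [-0.1, -0.9, -0.1]
width: 1.001
grip_force: 0.0
```

Run:
```python
from h import *
print(sensors.read_state()['wrist_force']); plan(np.load('v1.npy'),[0,.065,.013],-2.1,1)
```

```text
[-0.1028024  -0.9180606  -0.13220409]
1 w [-0.001  -0.0026  0.0033]
[np.float64(-0.29), np.float64(0.19), np.float64(-0.2)]
```

Request:
play_rows:
  commands:
    - [0,0,0,0,0,0]
    - [0,0,0,0,0,0]
    - [0,0,0,0,0,0]
    - [0,0,0,0,0,0]
    - [0,0,0,0,0,0]
  grip: 1
  force: 50

```text
time: 2.95
tool_pos: [0.504, 0.1996, 0.1106]
tcp_rot: [-0.588, 2.651, -0.183]
wrist_force: [-6.5, 4.3, 6.6]
width: 0.467
grip_force: 49.2
```

Request:
play_rows:
  commands:
    - [0,0,0,0,0,0]
    - [0,0,0,0,0,0]
    - [0,0,0,0,0,0]

```text
time: 3.2
tool_pos: [0.504, 0.1996, 0.1107]
tcp_rot: [-0.589, 2.651, -0.183]
wrist_force: [-7.8, 4.7, 6.1]
width: 0.468
grip_force: 49.2
```

Run:
```python
from h import *
s=sensors.read_state();R=Ro.from_rotvec(s['tcp_rot']);print(R.inv().apply(s['wrist_force']),R.inv().apply(s['torque']),s['width'],s['q']); plan(np.load('v1.npy'),[0,.065,.013],-2.1,1)
```

```text
[ 2.14135308  5.86714365 -9.00947381] [-0.92798997  0.50870301  0.01939851] 0.4681282444791685 [ 0.47789186 -0.07976149  2.2855936  -0.41771635  0.59810435 -1.22283878]
1 w [0.0011 0.0054 0.0033]
[np.float64(0.12), np.float64(0.1), np.float64(0.17)]
```

Request:
play_rows:
  commands:
    - [0,0,0,0,0,0]
    - [0,0,0,0,0,0]
    - [0.05,0.1,-0.35,0,0,0]
    - [0,0,0,0,0,0]
    - [0,0,0,0,0,0]
  grip: 0.35

```text
time: 3.62
tool_pos: [0.5018, 0.199, 0.1121]
tcp_rot: [-0.59, 2.652, -0.187]
wrist_force: [0.3, 0.3, 0.8]
width: 0.648
grip_force: 0.0
```

Run:
```python
from h import *
s=sensors.read_state();R=Ro.from_rotvec(s['tcp_rot']);print(R.inv().apply(s['wrist_force']),R.inv().apply(s['torque']),s['width']); plan(np.load('v1.npy'),[0,.065,.013],-2.1,1)
```

```text
[-0.60428944 -0.026412   -0.60209663] [-0.08032206  0.18767729  0.01173401] 0.6483939940480654
1 w [-0.0008  0.0032  0.0046]
[np.float64(-0.03), np.float64(0.11), np.float64(0.4)]
```

Request:
play_rows:
  commands:
    - [0,0,0,0,0,0]
    - [0,0,0,0,0,0]
    - [0,0,0,0,0,0]
    - [0,0,0,0,0,0]
    - [0,0,0,0,0,0]
  grip: 1
  force: 50

```text
time: 4.03
tool_pos: [0.5016, 0.199, 0.112]
tcp_rot: [-0.59, 2.653, -0.187]
wrist_force: [-5.4, 0.8, 4.9]
width: 0.465
grip_force: 49.4
```

Run:
```python
from h import *
s=sensors.read_state();R=Ro.from_rotvec(s['tcp_rot']);print(R.inv().apply(s['wrist_force']),R.inv().apply(s['torque']),s['width'],s['q']); plan(np.load('v1.npy'),[0,.065,.013],-2.1,1)
```

```text
[ 2.32414681  1.73228364 -6.72259262] [-0.39811668  0.46926896  0.04139113] 0.4653620941439738 [ 0.48067838 -0.08506077  2.28694458 -0.41761433  0.60596213 -1.22229694]
1 w [-0.0005  0.0025  0.0043]
[np.float64(-0.06), np.float64(0.09), np.float64(0.39)]
```

Request:
play_rows:
  commands:
    - [0,0,0,0,0,0.12]
    - [0,0,0,0,0,0.12]
    - [0,0,0,0,0,0.12]
    - [0,0,0,0,0,0.12]
    - [0,0,0,0,0,0.12]

```text
time: 4.45
tool_pos: [0.5015, 0.1996, 0.1119]
tcp_rot: [0.226, 2.693, -0.005]
wrist_force: [-6.0, 3.8, 4.6]
width: 0.462
grip_force: 49.3
```

Run:
```python
from h import *
s=sensors.read_state();R=Ro.from_rotvec(s['tcp_rot']);print(R.inv().apply(s['wrist_force']),R.inv().apply(s['torque']),s['width'],s['q'])
```

```text
[ 4.01714521  2.9716025  -6.90303803] [-0.37404912  0.79824511 -0.16051814] 0.46242246463485126 [ 0.48126544 -0.0849566   2.28698424 -0.41701629  0.60521796 -0.61675082]
```

Torque is about 0.16 N m, so the knob is turning with the grip. Continue.

Request:
play_rows:
  commands:
    - [0,0,0,0,0,0.12]
    - [0,0,0,0,0,0.12]
    - [0,0,0,0,0,0.12]
    - [0,0,0,0,0,0.12]
    - [0,0,0,0,0,0.12]

```text
time: 4.87
tool_pos: [0.5017, 0.2001, 0.112]
tcp_rot: [1.017, 2.518, 0.176]
wrist_force: [-4.8, 5.7, 3.2]
width: 0.465
grip_force: 49.5
```

Request:
play_rows:
  commands:
    - [0,0,0,0,0,0.12]
    - [0,0,0,0,0,0.12]
    - [0,0,0,0,0,0.12]
    - [0,0,0,0,0,0.12]
    - [0,0,0,0,0,0.12]

```text
time: 5.28
tool_pos: [0.5021, 0.2004, 0.1122]
tcp_rot: [1.741, 2.137, 0.346]
wrist_force: [-2.3, 6.1, 2.6]
width: 0.465
grip_force: 49.8
```

Request:
play_rows:
  commands:
    - [0,0,0,0,0,0.12]
    - [0,0,0,0,0,0.12]
    - [0,0,0,0,0,0.12]
    - [0,0,0,0,0,0.12]
    - [0,0,0,0,0,0.12]

```text
time: 5.7
tool_pos: [0.5027, 0.2005, 0.1125]
tcp_rot: [2.352, 1.565, 0.494]
wrist_force: [1.7, 4.2, 0.5]
width: 0.465
grip_force: 50.1
```

Request:
play_rows:
  commands:
    - [0,0,0,0,0,0.12]
    - [0,0,0,0,0,0.12]
    - [0,0,0,0,0,0.12]
    - [0,0,0,0,0,0.12]
    - [0,0,0,0,0,0]

```text
time: 6.12
tool_pos: [0.503, 0.2002, 0.1127]
tcp_rot: [2.723, 0.989, 0.589]
wrist_force: [3.8, 3.4, -0.3]
width: 0.465
grip_force: 50.3
```

Run:
```python
from h import *
s=sensors.read_state();R=Ro.from_rotvec(s['tcp_rot']);print(R.inv().apply(s['wrist_force']),R.inv().apply(s['torque']),s['width'],s['q'])
c,im=shot('w3')
v=np.load('v1.npy');print(proj(P(v,[[0,.065,.043],[.036*np.cos(-1.377),.065+.036*np.sin(-1.377),.006]]),c))
cv2.imwrite('pics/w3b.png',cv2.resize(im[192:,128:384,::-1],None,fx=3,fy=3,interpolation=cv2.INTER_CUBIC))
```

```text
[ 4.77116127 -0.55524099  1.72830195] [0.63749802 0.48565257 0.18387188] 0.4651032373900565 [ 0.48069388 -0.08429095  2.28558316 -0.41779171  0.60268346  1.66078779]
[[257.09999048 286.46450599]
 [310.69836084 281.11638992]]
```

View pics/w3b.png

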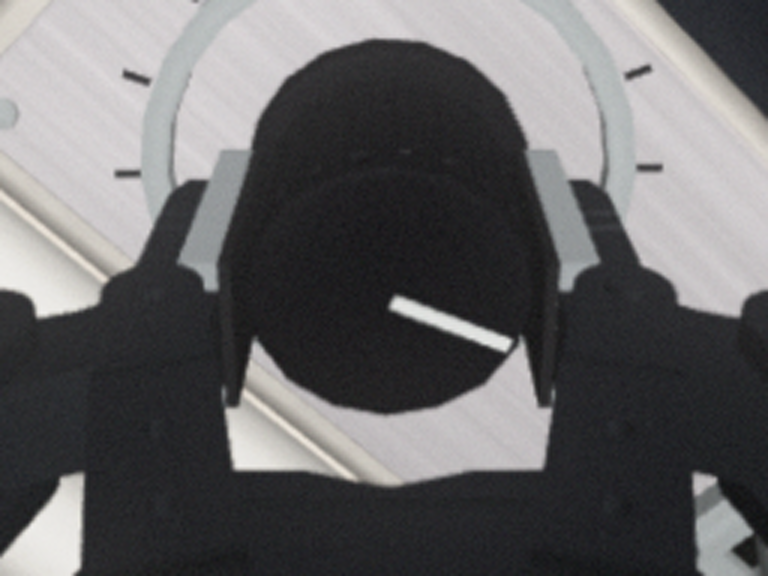

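The view shows the white line running from (392,301) to (512,346) in the 3x crop. The mark is hidden behind the right finger. I measure the line's angle by calibration, both here and before the turn.

```bash
cat >> h.py <<'E'
def onplane(v,c,px,z):
    f=lambda q:(proj(P(v,[q[0],q[1],z]),c)-px).ravel()
    return least_squares(f,[0,.065]).x
def line_angle(v,name):
    c=pickle.load(open(name+'.pkl','rb')); g=cv2.imread(f'pics/{name}.png',0)
    a=np.linspace(0,6.28,60); po=proj(P(v,np.array([.0185*np.cos(a),.065+.0185*np.sin(a),.043+0*a]).T),c)
    m=np.zeros_like(g); cv2.fillPoly(m,[po.round().astype(int)],1)
    y,x=np.nonzero((g>90)&(m>0)); w=g[y,x].astype(float)
    vx,vy,x0,y0=cv2.fitLine(np.c_[x,y].astype(np.float32),cv2.DIST_L2,0,.01,.01).ravel()
    c0=proj(P(v,[0,.065,.043]),c)[0]
    s=np.sign(np.dot([x0,y0]-c0,[vx,vy])); d=8*s*np.array([vx,vy]); m0=np.array([x0,y0])
    q=onplane(v,c,m0+d,.043)-onplane(v,c,m0-d,.043)
    print(name,len(x),'line angle',np.arctan2(q[1],q[0]),'centre off',onplane(v,c,m0,.043)-[0,.065])
E
python3 - <<'E'
from h import *
v=np.load('v1.npy')
for n in('w1','w2','w3'): line_angle(v,n)
c=pickle.load(open('w2.pkl','rb'))
for px in ([464,362],[316,304]):
    q=onplane(v,c,(np.array([px])+.5)/1.5625-.5,.006)-[0,.065];print(np.arctan2(q[1],q[0]),np.hypot(*q))
E
```

```text
w1 109 line angle 1.6865347551667715 centre off [-3.71325646e-05  9.66838519e-03]
w2 133 line angle 1.6864753470738996 centre off [-1.64259246e-05  9.57377278e-03]
w3 221 line angle -1.1910038436888615 centre off [ 0.00139965 -0.010004  ]
1.6848120555949135 0.03508869630290405
-1.4151778949189404 0.03616659019699475
```

Request:
play_rows:
  commands:
    - [0,0,0,0,0,0.1]
    - [0,0,0,0,0,0.11]
    - [0,0,0,0,0,0]
    - [0,0,0,0,0,0]
    - [0,0,0,0,0,0]

```text
time: 6.58
tool_pos: [0.5031, 0.2, 0.1127]
tcp_rot: [2.844, 0.716, 0.622]
wrist_force: [3.9, 3.7, -0.8]
width: 0.464
grip_force: 50.4
```

Run:
```python
from h import *
shot('w4'); line_angle(np.load('v1.npy'),'w4')
```

```text
w4 222 line angle -1.3990282812256143 centre off [-0.00057527 -0.01019835]
```

Request:
play_rows:
  commands:
    - [0,0,0,0,0,0]
    - [0,0,0,0,0,0]
    - [0,0,0,0,0,0]
    - [0,0,-3,0,0,0]
    - [0,0,-3,0,0,0]
  grip: 0.2

```text
time: 7.05
tool_pos: [0.474, 0.1996, 0.1632]
tcp_rot: [2.844, 0.712, 0.605]
wrist_force: [0.3, 0.6, -0.2]
width: 0.798
grip_force: 0.0
```

Request:
play_rows:
  commands:
    - [0,0,0,0,0,0]
    - [0,0,0,0,0,0]

```text
time: 7.22
tool_pos: [0.4769, 0.2018, 0.1679]
tcp_rot: [2.844, 0.712, 0.621]
wrist_force: [0.4, 0.3, -0.0]
width: 0.802
grip_force: 0.0
```

Run:
```python
from h import *
c,im=shot('w5'); v=np.load('v1.npy');line_angle(v,'w5')
u=proj(P(v,[[0,.065,.02]]),c)[0];print(u)
x0,y0=np.clip(u-[96,72],0,[512-192,384-144]).astype(int);print(x0,y0)
cv2.imwrite('pics/w5b.png',cv2.resize(im[y0:y0+144,x0:x0+192,::-1],None,fx=4,fy=4,interpolation=cv2.INTER_CUBIC))
```

```text
w5 130 line angle -1.3920057983706888 centre off [ 3.24575437e-05 -1.01057895e-02]
[256.347209   216.29382868]
160 144
```

View pics/w5b.png

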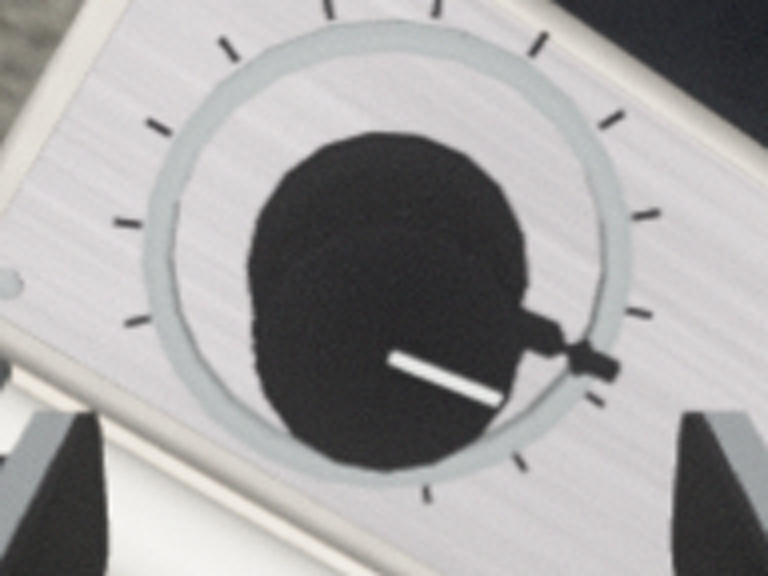

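The pointer and mark tips nearly meet at (566,350). I unwrap the ring in polar coordinates to measure the remaining angle.

```bash
cat > pol.py <<'E'
from h import *
import sys
n=sys.argv[1]; ctr=np.array(eval(sys.argv[2]))
v=np.load('v1.npy'); c=pickle.load(open(n+'.pkl','rb')); g=cv2.imread(f'pics/{n}.png',0)
# shift panel in-plane so that the ring centre agrees
o=onplane(v,c,ctr,.004); R,t=panel(v); v[:3]=v[:3]+R@np.r_[o-[0,.065],0]; print('shift',o-[0,.065])
line_angle(v,n)
A=np.arange(-1.75,-1.05,.0025); Rr=np.arange(.026,.048,.00025)
for z in (.006,):
    X=np.array([[[r*np.cos(a),.065+r*np.sin(a),z] for a in A] for r in Rr]).reshape(-1,3)
    m=proj(P(v,X),c).reshape(len(Rr),len(A),2).astype(np.float32)
    I=cv2.remap(g,m[...,0],m[...,1],cv2.INTER_CUBIC)
    for r0 in np.arange(.027,.046,.001):
        row=I[np.abs(Rr-r0).argmin()].astype(float); w=np.clip(110-row,0,None); 
        k=np.nonzero(w)[0]
        if len(k): print(round(r0,4),'mean',round((A*w).sum()/w.sum(),4),'width mm',round(len(k)*.0025*r0*1000,1),'min',row.min())
E
python3 pol.py w5 "(np.array([388,252])+.5)/4-.5+[160,144]"
python3 - <<'E'
# ring centre refinement: ring ellipse by edge fit
E
```

```text
shift [0.00139018 0.00071226]
w5 124 line angle -1.3912237862215733 centre off [-0.00142608 -0.01042149]
0.027 mean -1.5723 width mm 10.1 min 44.0
0.028 mean -1.5739 width mm 10.4 min 44.0
0.029 mean -1.5729 width mm 10.7 min 44.0
0.03 mean -1.5729 width mm 11.1 min 44.0
0.031 mean -1.5575 width mm 11.5 min 44.0
0.032 mean -1.4993 width mm 7.4 min 45.0
0.033 mean -1.4873 width mm 6.8 min 45.0
0.034 mean -1.4912 width mm 6.2 min 45.0
0.035 mean -1.5008 width mm 5.3 min 47.0
0.036 mean -1.5008 width mm 3.5 min 48.0
0.037 mean -1.4923 width mm 2.1 min 55.0
0.038 mean -1.4846 width mm 2.6 min 54.0
0.039 mean -1.4797 width mm 5.0 min 49.0
0.04 mean -1.487 width mm 6.7 min 47.0
0.041 mean -1.5014 width mm 6.4 min 49.0
0.042 mean -1.502 width mm 5.6 min 51.0
0.043 mean -1.4913 width mm 4.8 min 51.0
0.044 mean -1.4888 width mm 4.6 min 49.0
0.045 mean -1.482 width mm 5.1 min 51.0
```

The pointer and mark agree within about 0.006 rad, so the knob is set. Next is the lever. I approach above the ball with the tool axes along the panel axes (th = 0).

Run:
```python
from h import *
v=np.load('v1.npy'); plan(v,[-.010,-.0465,.105],0.0)
c=pickle.load(open('w2.pkl','rb'))
print('ball w2',onplane(v,c,(np.array([[107,188]])+.5)/1.5625-.5,.051))
```

```text
9 w [ 0.0003 -0.0003 -0.1094]
[np.float64(-0.77), np.float64(0.96), np.float64(-0.31)]
[np.float64(-0.87), np.float64(0.87), np.float64(-0.31)]
[np.float64(-0.96), np.float64(0.77), np.float64(-0.31)]
[np.float64(-1.04), np.float64(0.66), np.float64(-0.31)]
[np.float64(-1.1), np.float64(0.54), np.float64(-0.31)]
[np.float64(-1.15), np.float64(0.42), np.float64(-0.31)]
[np.float64(-1.19), np.float64(0.29), np.float64(-0.31)]
[np.float64(-1.22), np.float64(0.16), np.float64(-0.31)]
[np.float64(-1.23), np.float64(0.02), np.float64(-0.31)]
ball w2 [-0.01014039 -0.04828474]
```

Request:
play_rows:
  commands:
    - [-0.77,0.96,-0.31,0,0,-0.11]
    - [-0.87,0.87,-0.31,0,0,-0.11]
    - [-0.96,0.77,-0.31,0,0,-0.11]
    - [-1.04,0.66,-0.31,0,0,-0.11]
    - [-1.1,0.54,-0.31,0,0,-0.11]
  grip: 0.2

```text
time: 7.68
tool_pos: [0.4576, 0.1402, 0.1754]
tcp_rot: [2.464, 1.42, 0.511]
wrist_force: [1.1, 1.0, -0.5]
width: 0.799
grip_force: 0.0
```

Request:
play_rows:
  commands:
    - [-1.15,0.42,-0.31,0,0,-0.11]
    - [-1.19,0.29,-0.31,0,0,-0.11]
    - [-1.22,0.16,-0.31,0,0,-0.11]
    - [-1.23,0.02,-0.31,0,0,-0.11]
    - [0,0,0,0,0,0]

```text
time: 8.1
tool_pos: [0.4438, 0.0916, 0.1852]
tcp_rot: [2.057, 1.881, 0.411]
wrist_force: [0.1, 0.3, 0.2]
width: 0.801
grip_force: 0.0
```

Request:
play_rows:
  commands:
    - [0,0,0,0,0,0]

```text
time: 8.18
tool_pos: [0.4445, 0.0928, 0.1856]
tcp_rot: [2.064, 1.875, 0.415]
wrist_force: [-0.7, 0.6, 0.5]
width: 0.797
grip_force: 0.0
```

Run:
```python
from h import *
c,im=shot('w6'); v=np.load('v1.npy'); print(sensors.read_state()['q'])
plan(v,[-.010,-.0465,.03],0.0,1)
im=cv2.resize(im[:,:,::-1],(800,600),interpolation=cv2.INTER_CUBIC)
G=np.array([[-.018,-.045,.0499],[.012,-.045,.0535],[.012,-.085,.0535],[.042,-.085,.0499]])
a=np.linspace(0,6.28,80)
for rr,z in ((.044,.004),(.0205,.043)):
    cv2.polylines(im,[np.round((proj(P(v,np.array([rr*np.cos(a),.065+rr*np.sin(a),z+0*a]).T),c)+.5)*1.5625-.5).astype(int)],True,(0,0,255),1)
cv2.polylines(im,[np.round((proj(P(v,G),c)+.5)*1.5625-.5).astype(int)],False,(0,255,0),1)
cv2.imwrite('pics/w6b.png',im)
```

```text
[ 0.267325   -0.41353856  2.38058931 -0.21725759  0.77478821  0.4872512 ]
1 w [0.0008 0.0003 0.0011]
[np.float64(0.03), np.float64(0.08), np.float64(7.35)]
```

View pics/w6b.png

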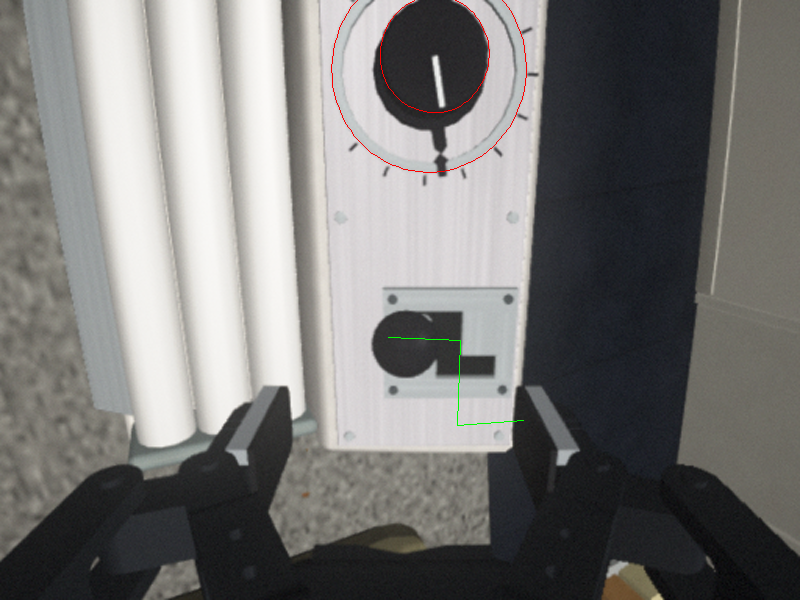

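The ball is at (405,344), about 2 mm right of the leg's centreline and within its play. The pointer and mark tips meet at (440,153).

Request:
play_rows:
  commands:
    - [-0.17,0.08,2.5,0,0,0]
    - [0,0,2.5,0,0,0]
    - [0,0,2.2,0,0,0]
    - [0,0,0,0,0,0]
    - [0,0,0,0,0,0]

```text
time: 8.65
tool_pos: [0.4748, 0.089, 0.1199]
tcp_rot: [2.062, 1.88, 0.412]
wrist_force: [-1.4, 0.7, 0.3]
width: 0.804
grip_force: 0.0
```

```bash
python3 pol.py w6 "proj(P(v,[0,.065,.004]),c)[0]" | egrep -v "0.02|0.03 "
python3 - <<'E'
from h import *
s=sensors.read_state(); print(s['wrist_force']); plan(np.load('v1.npy'),[-.010,-.0485,.03],0.0,1)
E
```

```text
[-1.43636292  0.72605876  0.25528714]
1 w [-0.0024  0.0007  0.0043]
[np.float64(-0.04), np.float64(0.12), np.float64(0.09)]Traceback (most recent call last):
  File "pol.py", line 3, in <module>
    n=sys.argv[1]; ctr=np.array(eval(sys.argv[2]))
                                ~~~~^^^^^^^^^^^^^
  File "<string>", line 1, in <module>
NameError: name 'v' is not defined
```

Request:
play_rows:
  commands:
    - [0,0,0,0,0,0]
    - [0,0,0,0,0,0]
    - [0,0,0,0,0,0]
    - [0,0,0,0,0,0]
    - [0,0,0,0,0,0]
  grip: 1
  force: 30

```text
time: 9.07
tool_pos: [0.4767, 0.0894, 0.1237]
tcp_rot: [2.058, 1.877, 0.42]
wrist_force: [-4.0, 0.7, 5.9]
width: 0.306
grip_force: 29.2
```

Request:
play_rows:
  commands:
    - [0,0,0,0,0,0]
    - [0,0,0,0,0,0]

```text
time: 9.23
tool_pos: [0.4768, 0.0894, 0.1237]
tcp_rot: [2.058, 1.877, 0.42]
wrist_force: [-5.1, 1.9, 7.7]
width: 0.306
grip_force: 29.2
```

```bash
cat > st.py <<'E'
from h import *
s=sensors.read_state();R=Ro.from_rotvec(s['tcp_rot']);Rp,t=panel(np.load('v1.npy'))
print('F panel',(Rp.T@s['wrist_force']).round(1),'torque',s['torque'].round(2),'w mm',85*s['width'],'TCP panel',((s['tool_pos']-t)@Rp).round(4),'t',s['time'])
E
python3 st.py
```

```text
F panel [-1.5  1.4  9.3] torque [0.24 0.48 0.16] w mm 25.993037616596467 TCP panel [-0.0079 -0.0476  0.0335] t 9.2333
```

Request:
play_rows:
  commands:
    - [0,0.45,-0.06,0,0,0]
    - [0,0.45,-0.06,0,0,0]
    - [0,0.45,-0.05,0,0,0]
    - [0,0.45,-0.03,0,0,0]
    - [0,0.4,0,0,0,0]

```text
time: 9.65
tool_pos: [0.4935, 0.087, 0.132]
tcp_rot: [2.061, 1.88, 0.413]
wrist_force: [-3.5, 1.8, -2.5]
width: 0.308
grip_force: 30.8
```

Request:
play_rows:
  commands:
    - [0,0,0,0,0,0]
    - [0,0,0,0,0,0]

```text
time: 9.82
tool_pos: [0.4942, 0.0869, 0.1323]
tcp_rot: [2.06, 1.879, 0.415]
wrist_force: [-1.2, 0.3, -4.2]
width: 0.304
grip_force: 30.6
```

```bash
python3 st.py; sed -i 's/^n=sys.argv\[1\].*/n=sys.argv[1]/; s/^o=onplane/ctr=np.array(eval(sys.argv[2])); o=onplane/' pol.py; sed -i 's/^# shift.*/ctr=0/' pol.py;  python3 pol.py w6 "proj(P(v,[0,.065,.004]),c)[0]" | egrep -v "^0.02|^0.03 "
```

```text
F panel [-2.9  0.1 -3.3] torque [0.21 1.07 0.04] w mm 25.798609488854545 TCP panel [ 0.0117 -0.0484  0.0339] t 9.8167
shift [0. 0.]
w6 158 line angle -1.4009893264841886 centre off [ 0.00163595 -0.00918255]
0.031 mean -1.4046 width mm 5.7 min 48.0
0.032 mean -1.4024 width mm 5.7 min 49.0
0.033 mean -1.4014 width mm 5.3 min 51.0
0.034 mean -1.4034 width mm 3.8 min 52.0
0.035 mean -1.4033 width mm 1.8 min 68.0
0.036 mean -1.4145 width mm 0.6 min 102.0
0.037 mean -1.4234 width mm 2.1 min 58.0
0.038 mean -1.4237 width mm 4.1 min 52.0
0.039 mean -1.4232 width mm 5.9 min 53.0
0.04 mean -1.4226 width mm 5.0 min 55.0
0.041 mean -1.4234 width mm 3.8 min 54.0
0.042 mean -1.423 width mm 3.8 min 54.0
0.043 mean -1.4241 width mm 3.9 min 54.0
0.044 mean -1.4235 width mm 3.7 min 54.0
0.045 mean -1.423 width mm 3.5 min 53.0
```

The lever is at the first corner. The clean second measurement puts the pointer at −1.403 and the mark at −1.423, about 1° apart. That is within measurement error of alignment. Next I go across the middle.

Request:
play_rows:
  commands:
    - [-0.5,0,-0.05,0,0,0]
    - [-0.5,0,-0.05,0,0,0]
    - [-0.5,0,-0.05,0,0,0]
    - [-0.5,0,0,0,0,0]
    - [-0.5,0,0.05,0,0,0]

```text
time: 10.23
tool_pos: [0.4934, 0.0619, 0.1354]
tcp_rot: [2.057, 1.877, 0.42]
wrist_force: [-0.8, 2.4, -0.7]
width: 0.306
grip_force: 30.4
```

```bash
python3 st.py
```

```text
F panel [-1.2  2.4 -0.2] torque [0.48 0.45 0.15] w mm 25.992719077971838 TCP panel [ 0.0144 -0.0733  0.036 ] t 10.2333
```

Request:
play_rows:
  commands:
    - [-0.5,0,0.05,0,0,0]
    - [-0.5,0,0.05,0,0,0]
    - [-0.2,0,0,0,0,0]
    - [0,0,0,0,0,0]
    - [0,0,0,0,0,0]

```text
time: 10.65
tool_pos: [0.4929, 0.0501, 0.1345]
tcp_rot: [2.057, 1.876, 0.42]
wrist_force: [1.6, 0.7, 0.8]
width: 0.307
grip_force: 30.4
```

```bash
python3 st.py
```

```text
F panel [1.8 0.9 0.1] torque [ 0.17 -0.08 -0.01] w mm 26.098019895228894 TCP panel [ 0.0147 -0.0852  0.0349] t 10.65
```

Request:
play_rows:
  commands:
    - [0,0.55,0.02,0,0,0]
    - [0,0.55,0.04,0,0,0]
    - [0,0.55,0.06,0,0,0]
    - [0,0.55,0.1,0,0,0]
    - [0,0.55,0.12,0,0,0]

```text
time: 11.07
tool_pos: [0.5167, 0.0474, 0.1411]
tcp_rot: [2.06, 1.881, 0.411]
wrist_force: [-9.5, -3.2, 7.8]
width: 0.309
grip_force: 31.6
```

Request:
play_rows:
  commands:
    - [0,0.2,0.05,0,0,0]
    - [0,0.1,0.02,0,0,0]
    - [0,0,0,0,0,0]
    - [0,0,0,0,0,0]

```text
time: 11.4
tool_pos: [0.5203, 0.0474, 0.1417]
tcp_rot: [2.059, 1.879, 0.415]
wrist_force: [-0.1, -2.3, -3.3]
width: 0.306
grip_force: 31.0
```

```bash
python3 st.py
```

```text
F panel [-1.3 -2.3 -3.1] torque [-0.36  0.7  -0.18] w mm 26.036014681884666 TCP panel [ 0.0426 -0.0852  0.0298] t 11.4
```

Push gently on to the end wall.

Request:
play_rows:
  commands:
    - [0,0.15,0.02,0,0,0]
    - [0,0.15,0.02,0,0,0]
    - [0,0.1,0,0,0,0]
    - [0,0,0,0,0,0]
    - [0,0,0,0,0,0]

```text
time: 11.82
tool_pos: [0.5224, 0.0472, 0.1421]
tcp_rot: [2.061, 1.881, 0.412]
wrist_force: [-5.7, -1.7, -1.4]
width: 0.306
grip_force: 31.3
```

```bash
python3 st.py
```

```text
F panel [-5.6 -2.3  1.1] torque [-0.13  1.62 -0.17] w mm 26.050675933246904 TCP panel [ 0.0447 -0.0852  0.0292] t 11.8167
```

The force rises at x = 44.7 mm, which is the end wall. Let go and back away.

Request:
play_rows:
  commands:
    - [0,0,0,0,0,0]
    - [0,0,0,0,0,0]
    - [0,0,0,0,0,0]
    - [0,0,-1.5,0,0,0]
    - [0,0,-2,0,0,0]
  grip: 0.3

```text
time: 12.23
tool_pos: [0.5098, 0.0489, 0.1751]
tcp_rot: [2.059, 1.879, 0.416]
wrist_force: [0.6, 0.0, -0.4]
width: 0.702
grip_force: 0.0
```

Request:
play_rows:
  commands:
    - [0,0,-3,0,0,0]
    - [0,-1,-2,0,0,0]
    - [1,-1,-1,0,0,0]
    - [0,0,0,0,0,0]
    - [0,0,0,0,0,0]

```text
time: 12.65
tool_pos: [0.4684, 0.0634, 0.2232]
tcp_rot: [2.055, 1.878, 0.422]
wrist_force: [0.9, -1.0, -0.0]
width: 0.7
grip_force: 0.0
```

```bash
python3 st.py
python3 - <<'E'
from h import *
c,im=shot('w7'); v=np.load('v1.npy'); line_angle(v,'w7')
G=np.array([[-.018,-.045,.0499],[.012,-.045,.0535],[.012,-.085,.0535],[.045,-.085,.0493]])
im=cv2.resize(im[:,:,::-1],(800,600),interpolation=cv2.INTER_CUBIC)
cv2.polylines(im,[np.round((proj(P(v,G),c)+.5)*1.5625-.5).astype(int)],False,(0,255,0),1)
cv2.imwrite('pics/w7b.png',im)
E
python3 pol.py w7 "proj(P(v,[0,.065,.004]),c)[0]" | egrep "^0.03[1457]|^0.04"
```

```text
F panel [ 0.9 -0.9 -0.4] torque [ 0.    0.18 -0.04] w mm 59.53873353550932 TCP panel [ 0.0289 -0.0742  0.1262] t 12.65
w7 136 line angle -1.3949625535082464 centre off [ 0.00109612 -0.00965422]
0.031 mean -1.4183 width mm 6.0 min 42.0
0.034 mean -1.4109 width mm 3.6 min 44.0
0.035 mean -1.4185 width mm 2.0 min 48.0
0.037 mean -1.4374 width mm 3.1 min 48.0
0.04 mean -1.4335 width mm 4.7 min 46.0
0.041 mean -1.4368 width mm 3.9 min 43.0
0.042 mean -1.4361 width mm 3.9 min 46.0
0.043 mean -1.4354 width mm 4.0 min 47.0
0.044 mean -1.4346 width mm 4.0 min 50.0
0.045 mean -1.4341 width mm 3.5 min 48.0
```

View pics/w7b.png

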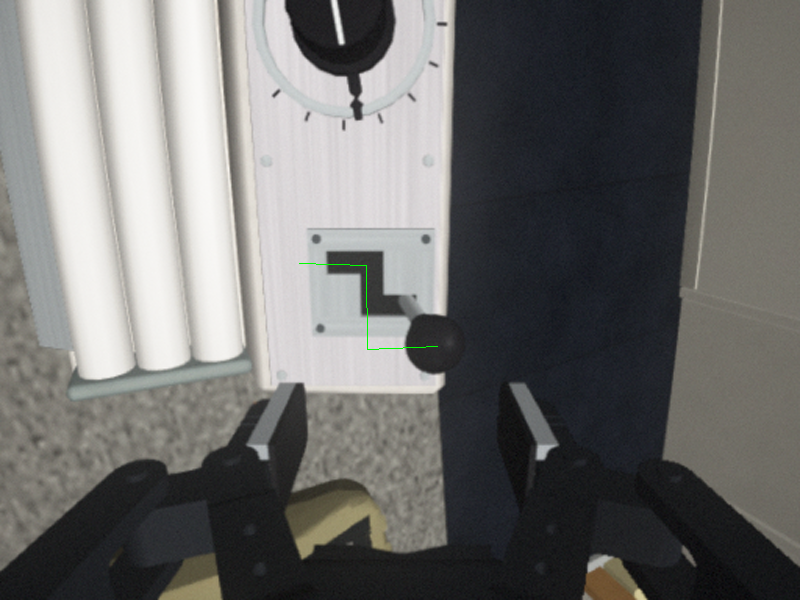

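The lever ball is at (435,343), at the end of the far notch. The pointer tip meets the mark at (356,97), about 1° off at most. The gripper is clear of everything.

```bash
python3 -c "
from workcell import order
print(order.finish_job())"
```

```text
the job is handed in; nothing more can be done
None
```

I turned the knob to the memo ring's mark and took the lever through the gate to the end wall of the far notch. Both are released, and the job was handed in at about 12.7 s. The pointer measures about 0.02 rad (1°) short of the mark, close to my measuring error, so I left it. I saw no sign that the ring shifted, and the arm stayed clear of the other things, though I did not re-measure them.

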